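Shut the tagged line valve in the covered valve box of a pump test bench

ROBOT

A 6-joint arm with a two-finger parallel gripper is mounted at the origin on the work surface. World frame = base frame: x ahead of the robot, y to its left, z up, the work surface at z = 0. Lengths are in mm, angles in rad, forces in N, time in s.
With the tool pointing down it reaches from about 275 to 750 mm from the base axis. Payload 10.2 kg.
Tool frame: the origin (TCP) lies between the finger pads; the fingertips stand 11 mm ahead of it and the grasp point (between the pads) lies 8 mm behind it; z points along the fingers, y is the line along which they close (so a half turn about z gives the same grasp; the last joint's range is limited). The gripper opens to 85 mm and grips with 20 to 120 N. Pads are 22 mm wide; open, the fingers measure 114 mm over their backs; the gripper's body (76 mm by 85 mm) begins 54 mm behind the grasp point. The pads swing forward as they close: fully open they stand 13 mm farther back than shut.
Start: joints at [1.057, 0.313, 1.498, -0, 1.331, -0.223], TCP at [150.54, 502.96, 210.794] pointing down, gripper open.
Joint ranges: [-2.94, 2.94], [-0.97, 2.17], [0.19, 2.56], [-1.23, 4.37], [0.02, 3.11], [-2.88, 2.88]. Speed limits (rad/s): [2.39, 2.39, 3.01, 3.14, 3.14, 3.14].

INTERFACE

Orientations are given as a unit quaternion [w, x, y, z].
In Python, from rig import sense, eyes, finish_job gives the robot as it stands.
- The arm moves only by the shell command python3 -m jog 'ROWS' [FORCE]. ROWS is JSON, a list of rows, each a list of 7 numbers: the shift along the tool's x, y, z in m, then the turn, a rotation vector about the tool's x, y, z in rad, then the finger opening in m, from 0 to 0.0854. In form: [[dx, dy, dz, rx, ry, rz, gripper], ...]. A call has 1 to 5 rows; each row shifts and turns the commanded pose from where the row before left it, along the tool's axes as they then stand; what a row does not reach is not made up. A row lasts 1/10 s, in which the tool goes at most 50 mm and 8.59 degrees, less where a joint would pass 70% of its speed; a pose out of reach is approached as far as the arm can. A call is refused whole if a number of a shift passes 0.05 or a number of a turn 0.15, either way. A call with a gripper value outside its range is refused whole. The fingers move at their own pace and stop on an object; FORCE is the grip in N (left out, the last holds). Time passes only in rows, so rows that do not move let the fingers close. It gives the time, the measured TCP pose, the force, the opening and the grip force at its end, in the units of the state.
- sense(): the state, without advancing time (a new reading comes with each control period).
- eyes.capture(name): name is "side" or "top"; returns the picture (384x512x3 uint8, red, green, blue); there is no depth.
- eyes.calibration(name): a dict with "fx", "fy", "cx", "cy" (pixels), "dist" ([k1, k2, p1, p2, k3] as OpenCV has them; the pictures are not rectified), "cam_to_world" (4x4, takes a point from camera to world coordinates). Camera axes: x right, y down, z forward; pixel columns grow to the right and rows downward; lengths in mm; the calibration is good to about 2 mm. A picture is of the moment at which its call begins. calibration takes no time and is no camera call.
- finish_job(): hands the job in; it is judged then, once.
The state is a dict: "time_s": time; "joints": joint angles; "dq": joint speeds; "tau": joint torques, N m; "eef_pos": TCP position; "ee_rot": TCP orientation; "force": force on the tool from outside, world axes, zero at the start; "wrist_torque": the same for the moment, N m; "grip_width": opening from 0.0 (shut) to 1.0 (fully open); "grip_force": force on a finger pad.
Only numpy, scipy, OpenCV 4.12 (cv2) and the standard library are available. Lean on these libraries where they do the work, as an engineer would, in place of code of your own. Each camera call takes 0.05 s, during which the arm holds its last target. There are 200 camera calls.

TASK

On the pump test bench, push the loose cover plate of the valve box sideways along its channel, without lifting it, all the way to the other end of the box, so that the valve whose lever carries the round tag is uncovered. Then push that lever clockwise until the valve is fully shut against its stop. Leave the other valve as it is and do not disturb the parts lying beside the box.

Things in the scene. Friction and masses are not known exactly. Their poses are not given: they have to be found in the camera images.
- valve_box: Fixed grey open-topped steel box, 212 (x) by 358 (y) by 92 mm high, origin under its centre; x points away from the robot at yaw 0, y along the box. Opening 176 by 346 mm, with a ball valve in each half along y (which half has the tagged one varies). The cover slides along y on ledges 84 mm up, between the end walls. Front couplers stick out 39 mm, back tubes 72 mm, under 50 mm high.
- cover: Loose aluminium plate, 196 (x) by 170 (y) by 4 mm, about 0.45 kg, origin at the centre of its underside, axes as the box's. Starts at one end of its channel, over the tagged valve; slides about 173 mm along y to the other end (2 to 4 N). At both y edges a 4 mm thick, 150 mm long lip, inner face at y = +-81 mm, stands 20 mm above the underside, to be pushed with the fingertips from either side.
- marked_stem (a point): Point on the upright stem axis of the tagged valve, 71 mm above the bench, at its lever's mid height; axes as the box's. A round brass tag, 36 mm across, sits under the stem nut (top 79 mm above the bench); the other lever has none. The valve body below is 42 by 36 mm, top 50 mm above the bench; fittings and tubes run along the box's x, 50 mm high at most.
- marked_sleeve (a point): Centre of the black grip sleeve of the tagged lever, 65 mm from the stem axis. The sleeve is 60 mm long (35 to 95 mm from the stem axis), 20 mm wide and 14 mm high, from 64 to 78 mm above the bench. This point's own -x axis runs along the lever from the stem to the tip.
- marked_lever (a joint): Angle of the tagged lever, rad: 0 = open, lever along the box's -x; grows as it turns clockwise seen from above, towards the box's +y; 1.571 = shut, against its stop, lever along the box's +y. Starts at 0 to 0.35. Turns against 0.35 N m of friction (5 to 6 N at the sleeve) and stays where it is left.
- other_lever (a joint): The same for the valve without a tag; starts between 0 and 0.2, to be left alone.
- other_sleeve (a point): Centre of the grip sleeve of the lever without a tag (same sizes).
- bearing: Bystander: a tapered roller bearing lying flat, 72 mm across, 20 mm high; origin at the centre of its underside. Beside the box.
- piston: Bystander: a small pump piston standing on its slipper foot, 34 mm across at the foot, 62 mm high; origin at the centre of its underside. Beside the box.
- spanner: Bystander: a spanner about 170 mm long lying flat; origin under its middle, x along it. Beside the box.

How it is judged (in metres and radians):
On the way, in this order (a step that is already met when the one before it is completed fails the run):
1. the cover is slid to the other end of its channel while the tagged lever is still open (distance of cover from where it was at the start of the episode above 0.15 m and value of joint marked_lever below 0.6 rad), for 0.2 s.
2. the tagged valve's lever is against its shut stop (value of joint marked_lever above 1.48 rad), for 0.2 s.
At the end, for the whole second after the job is handed in: The tagged valve's lever is shut (at least 1.48 of 1.571 rad), the cover lies flat and at rest in its channel at least 150 mm from where it began (full travel about 173 mm), the other valve's lever has moved less than 15 mm at its sleeve (value of joint marked_lever above 1.48 rad and distance of cover from where it was at the start of the episode above 0.15 m and z of cover in the frame of valve_box between 0.08 and 0.088 m and angle between cover's own z axis and vertical below 0.04 rad and linear speed of cover below 0.01 m/s and distance of other_sleeve from where it was at the start of the episode below 0.015 m); the robot touches nothing.
It fails at once if the cover is lifted or tipped out of its channel (12 mm or 0.1 rad) (z of cover in the frame of valve_box above 0.096 m or z of cover in the frame of valve_box below 0.07 m or angle between cover's own z axis and vertical above 0.1 rad).
It fails at once if the other valve's lever is turned (15 mm at its sleeve) (distance of other_sleeve from where it was at the start of the episode above 0.015 m).
It fails at once if a part lying beside the box is pushed more than 25 mm or tipped over (distance of any of bearing, piston, spanner from where it was at the start of the episode above 0.025 m or angle between piston's own z axis and vertical above 0.5 rad).
It also fails if it takes over 54 s, if anything falls off the work surface, if the arm or the gripper's body presses on something with over 40 N, if the wrist force passes 120 N, or if a joint passes its speed limit or range.

## Working session

There is one attempt and no reset: what is moved stays moved. The work goes in short steps, Python scripts to look and compute and a shell command to move; the robot and the scene stay as the last step left them, time stands still between calls to the robot, and variables do not carry over. Pictures are saved under pics/ and viewed, at most 10 in all, crops included, and the job is handed in when it is done.

```bash
mkdir -p pics; python3 - <<'E'
from rig import sense, eyes
import cv2, numpy as np
s=sense(); print(s)
for n in("top","side"):
    im=eyes.capture(n); cv2.imwrite(f"pics/{n}0.png",im[:,:,::-1]); c=eyes.calibration(n); print(c)
E
```

```text
{'time_s': 0.0, 'joints': array([ 1.05661145e+00,  3.13469336e-01,  1.49842724e+00,  1.36544445e-05,
        1.33099179e+00, -2.23410833e-01]), 'dq': array([-8.62562215e-04, -9.04322202e-05, -2.14673490e-04,  1.75346689e-03,
        6.32844422e-04, -8.56919810e-04]), 'tau': array([-8.97410100e-04, -4.12267578e+01, -2.59746838e+01, -1.98045395e-04,
        4.12456910e-03,  3.64019940e-06]), 'eef_pos': array([150.38871191, 502.71143288, 210.22890178]), 'ee_rot': array([-2.39733412e-04,  1.44876955e-01,  9.89449467e-01, -6.01904713e-04]), 'force': array([ 0.55581069, -0.53921071, -0.95569261]), 'wrist_torque': array([ 0.00323579, -0.00653748,  0.00747727]), 'grip_force': 0.0, 'grip_width': 0.9953411527005571}
{'fx': 471.98654063144215, 'fy': 471.98654063144215, 'cx': 251.36296281144158, 'cy': 186.0368595269931, 'dist': array([0.04393334, 0.        , 0.        , 0.        , 0.        ]), 'cam_to_world': array([[ 2.69784668e-03, -9.98244389e-01,  5.91680828e-02,
         5.01153195e+02],
       [-9.99996231e-01, -2.66292045e-03,  6.69129495e-04,
         6.21144205e+01],
       [-5.10394866e-04, -5.91696650e-02, -9.98247810e-01,
         1.10541081e+03],
       [ 0.00000000e+00,  0.00000000e+00,  0.00000000e+00,
         1.00000000e+00]])}
{'fx': 381.5634435336086, 'fy': 381.5634435336086, 'cx': 253.41685608472284, 'cy': 192.2997631606404, 'dist': array([-0.06910729,  0.        ,  0.        ,  0.        ,  0.        ]), 'cam_to_world': array([[-8.95445575e-01, -3.55497422e-01,  2.67952991e-01,
         3.28844057e+02],
       [-4.45079244e-01,  7.02702577e-01, -5.55079773e-01,
         5.33095581e+02],
       [ 9.03817121e-03, -6.16304042e-01, -7.87456437e-01,
         7.39832728e+02],
       [ 0.00000000e+00,  0.00000000e+00,  0.00000000e+00,
         1.00000000e+00]])}
```

View pics/top0.png

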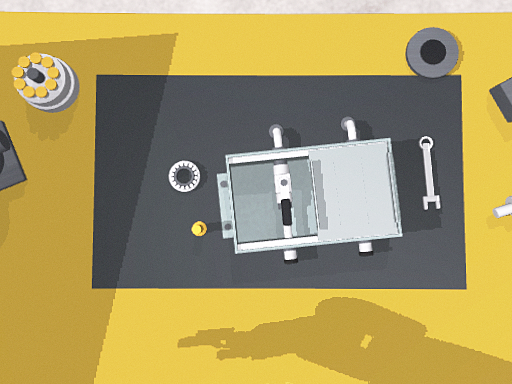

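View pics/side0.png

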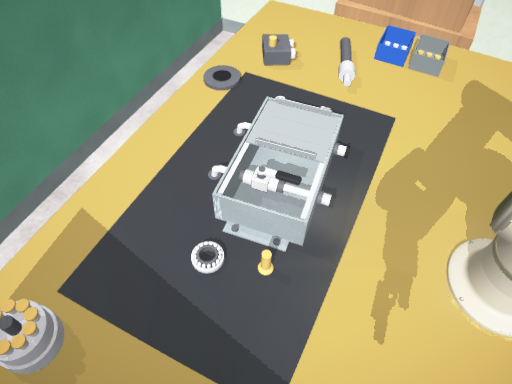

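The top view shows the cover over the right (-y) half, with its lips at columns ≈313 and ≈395. The untagged valve is in the left half (stem ≈(284,184)). Box rim corners are near (226,155), (390,139), (402,236) and (236,252). The bearing, piston and spanner are clear of the box. I'll refine the box pose with a crop.

```bash
cat > h.py <<'E'
import numpy as np, cv2
from rig import sense, eyes
def ray(n,uv):
    c=eyes.calibration(n); K=np.array([[c['fx'],0,c['cx']],[0,c['fy'],c['cy']],[0,0,1]])
    p=cv2.undistortPoints(np.array(uv,float).reshape(-1,1,2),K,c['dist'])[:,0]
    T=c['cam_to_world']; return T[:3,3], np.c_[p,np.ones(len(p))]@T[:3,:3].T
def onplane(n,uv,z):
    o,d=ray(n,uv); return o+d*((z-o[2])/d[:,2])[:,None]
def project(n,P):
    c=eyes.calibration(n); K=np.array([[c['fx'],0,c['cx']],[0,c['fy'],c['cy']],[0,0,1]])
    T=np.linalg.inv(c['cam_to_world']); return cv2.projectPoints(np.array(P,float).reshape(-1,3),cv2.Rodrigues(T[:3,:3])[0],T[:3,3],K,c['dist'])[0][:,0]
def fitbox(uv):  # order: (+x+y),(+x-y),(-x-y),(-x+y)
    w=onplane("top",uv,92)[:,:2]; m=np.array([[106,179],[106,-179],[-106,-179],[-106,179]],float)
    c=w.mean(0); H=m.T@(w-c); yaw=np.arctan2(H[0,1]-H[1,0],H[0,0]+H[1,1])
    R=np.array([[np.cos(yaw),-np.sin(yaw)],[np.sin(yaw),np.cos(yaw)]]); return c,yaw,R,w-(m@R.T+c)
E
python3 - <<'E'
from h import *
print(fitbox([(226,155),(390,139),(402,236),(236,252)]))
im=cv2.imread("pics/top0.png")[125:265,215:415]
cv2.imwrite("pics/crop0.png",cv2.resize(im,None,fx=4,fy=4,interpolation=cv2.INTER_CUBIC))
E
```

```text
(array([541.91005612, -70.14159934]), np.float64(0.10170755932861353), array([[ 0.99483224, -0.1015323 ],
       [ 0.1015323 ,  0.99483224]]), array([[-0.99814043, -0.97076947],
       [-2.01278812,  1.86268186],
       [ 0.99806174,  1.12166408],
       [ 2.01286681, -2.01357646]]))
```

View pics/crop0.png

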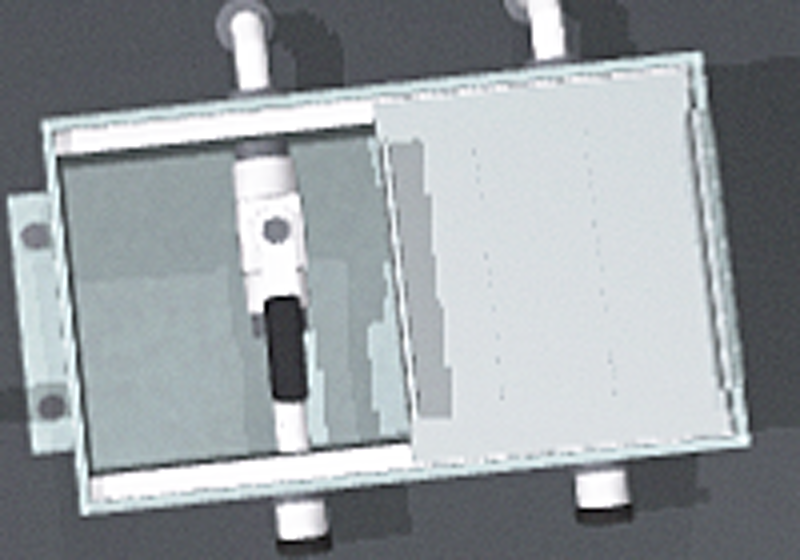

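```bash
cat >> h.py <<'E'
c,yaw,R,res=fitbox([(226,155.5),(390.2,138.5),(402,236.2),(235.5,253.7)])
def tobox(w): return (np.asarray(w)[...,:2]-c)@R
def toworld(b): return R@np.asarray(b,float)+c
from scipy.spatial.transform import Rotation as Ro
def rot(s): q=s['ee_rot']; return Ro.from_quat([q[1],q[2],q[3],q[0]])
def go(bx,by,z):
    s=sense(); r=rot(s); p=s['eef_pos']; d=np.r_[toworld([bx,by]),z]-p
    want=Ro.from_matrix(np.c_[np.r_[R[:,0],0],-np.r_[R[:,1],0],[0,0,-1]]) # x=box x,y=-box y
    if (r.as_matrix()[:2,1]@R[:,1])>0: want=want*Ro.from_euler('z',np.pi)
    print('t',s['time_s'],'box',tobox(p).round(1),'z',p[2].round(1),'F',s['force'].round(1),'tool shift m',(r.inv().apply(d)/1000).round(4),'after-turn shift',(want.inv().apply(d)/1000).round(4),'turn',(r.inv()*want).as_rotvec().round(3))
E
python3 - <<'E'
from h import *
print(c,yaw,res.round(1))
print('stem',tobox(onplane("top",[(284.2,182.5)],82)),'sleeve',tobox(onplane("top",[(215+285/4,125+348/4)],78)))
print('cover lip/bearing,piston',tobox(onplane("top",[(184,176),(199,229)],10)))
print('couplers', tobox(onplane("top",[(215+300/4,125+500/4),(215+604/4,125+490/4)],40)))
go(0,-40,160)
E
```

```text
[540.90540725 -69.98946399] 0.10590593279811625 [[-0.3 -1.5]
 [-0.6  0.7]
 [ 0.8  1.3]
 [ 0.1 -0.6]]
stem [[35.13172201 58.0831129 ]] sleeve [[-28.95449604  60.24217372]]
cover lip/bearing,piston [[ 78.48385767 282.86890355]
 [-47.36755349 260.01823319]]
couplers [[-114.42592362   58.27932809]
 [-126.0725336  -111.21169284]]
t 0.1 box [-327.8  610.8] z 210.3 F [-0.5 -0.2 -1.1] tool shift m [-0.5538 -0.4735  0.0507] after-turn shift [-0.3278 -0.6508  0.0503] turn [-0.001 -0.    -0.397]
```

```bash
python3 -m jog '[[0,0,0,0,0,-0.1,0],[0,0,0,0,0,-0.1,0],[0,0,0,0,0,-0.1,0],[0,0,0,0,0,-0.1,0],[-0.02,-0.04,0,0,0,0,0]]' 20
python3 -m jog '[[-0.022,-0.044,0,0,0,0,0],[-0.022,-0.044,0,0,0,0,0],[-0.022,-0.044,0,0,0,0,0],[-0.022,-0.044,0,0,0,0,0],[-0.022,-0.044,0,0,0,0,0]]'
python3 -m jog '[[-0.022,-0.044,0,0,0,0,0],[-0.022,-0.044,0,0,0,0,0],[-0.022,-0.044,0,0,0,0,0],[-0.022,-0.044,0,0,0,0,0],[-0.022,-0.044,0,0,0,0,0]]'
python3 -c "
from h import *
go(0,-40,160)"
```

```text
time_s: 0.6
eef_pos: [173.5, 466.7, 210.1]
ee_rot: [-0.0, -0.058, 0.998, 0.0]
force: [1.2, -0.6, -0.3]
grip_width: 0.146
grip_force: 0.0
time_s: 1.1
eef_pos: [308.6, 256.9, 210.7]
ee_rot: [0.0, -0.055, 0.998, 0.0]
force: [0.7, 0.6, -0.4]
grip_width: -0.004
grip_force: 0.0
time_s: 1.6
eef_pos: [442.0, 50.0, 210.7]
ee_rot: [-0.0, -0.054, 0.999, 0.0]
force: [1.5, 0.1, -0.4]
grip_width: -0.003
grip_force: 0.0
t 1.6 box [-85.7 129.7] z 210.7 F [ 1.5  0.1 -0.4] tool shift m [-0.0852 -0.17    0.0507] after-turn shift [-0.0857 -0.1697  0.0507] turn [ 0.    -0.     0.003]
```

```bash
python3 -m jog '[[-0.02,-0.04,0,0,0,0,0],[-0.02,-0.04,0,0,0,0,0],[-0.02,-0.04,0.02,0,0,0,0],[-0.02,-0.04,0.03,0,0,0,0],[0,0,0,0,0,0,0]]'
python3 - <<'E'
from h import *
go(0,-40,106)
im=eyes.capture("side"); im2=eyes.capture("top")
a=cv2.resize(im[90:250,200:360],(400,400)); b=cv2.resize(im2[110:270,240:400],(400,400))
cv2.imwrite("pics/a1.png",np.hstack([a,b])[:,:,::-1])
E
```

```text
time_s: 2.1
eef_pos: [536.3, -98.8, 158.2]
ee_rot: [-0.003, -0.053, 0.999, 0.001]
force: [-0.5, 0.4, -0.8]
grip_width: -0.002
grip_force: 0.0
t 2.1 box [ -7.6 -28.1] z 158.2 F [-0.5  0.4 -0.8] tool shift m [-0.008  -0.012   0.0521] after-turn shift [-0.0076 -0.0119  0.0522] turn [ 0.003 -0.006 -0.001]
```

View pics/a1.png

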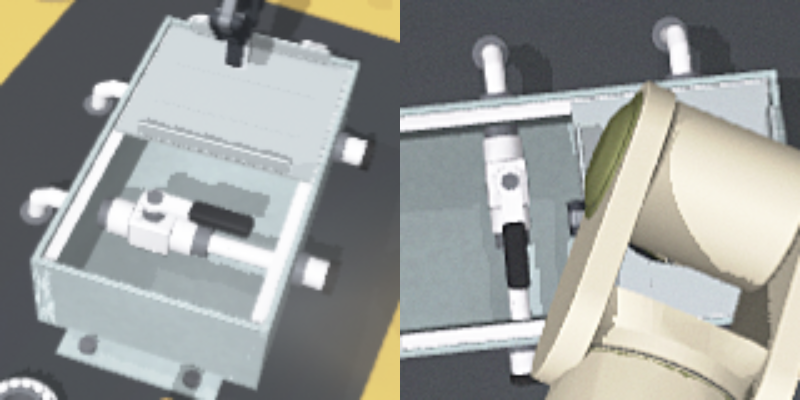

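The side crop shows the fingertip over the cover plate, behind the +y lip. I'll descend and then push +y.

```bash
python3 -m jog '[[-0.008,-0.012,0.01,0,0,0,0],[0,0,0.02,0,0,0,0],[0,0,0.014,0,0,0,0],[0,0,0.008,0,0,0,0],[0,0,0,0,0,0,0]]'
python3 -c "
from h import *
go(0,100,106)"
```

```text
time_s: 2.7
eef_pos: [545.6, -105.8, 111.1]
ee_rot: [-0.0, -0.055, 0.998, 0.0]
force: [-0.2, 0.1, -0.0]
grip_width: 0.003
grip_force: 0.0
t 2.7 box [  0.9 -36.1] z 111.1 F [-0.2  0.1 -0. ] tool shift m [0.0003 0.1361 0.0051] after-turn shift [0.0009 0.1361 0.0051] turn [ 0.    -0.     0.004]
```

```bash
python3 -m jog '[[0,0,0.005,0,0,0,0],[0,0,0,0,0,0,0],[0,0.008,0,0,0,0,0],[0,0.008,0,0,0,0,0],[0,0.008,0,0,0,0,0]]'
python3 -m jog '[[0,0.01,0,0,0,0,0],[0,0.01,0,0,0,0,0],[0,0.01,0,0,0,0,0],[0,0.01,0,0,0,0,0],[0,0.01,0,0,0,0,0]]'
python3 -c "
from h import *
go(0,100,106)"
```

```text
time_s: 3.2
eef_pos: [543.3, -82.0, 106.2]
ee_rot: [0.0, -0.055, 0.999, -0.0]
force: [-0.6, 0.3, 0.3]
grip_width: -0.0
grip_force: 0.0
time_s: 3.7
eef_pos: [537.7, -32.3, 106.0]
ee_rot: [0.0, -0.055, 0.999, -0.0]
force: [-0.2, -0.5, -0.5]
grip_width: 0.001
grip_force: 0.0
t 3.7 box [ 0.8 37.9] z 106.0 F [-0.2 -0.5 -0.5] tool shift m [ 0.0006  0.0621 -0.    ] after-turn shift [ 0.0008  0.0621 -0.    ] turn [-0.     0.     0.003]
```

```bash
python3 - <<'E'
from h import *
im=eyes.capture("side"); im2=eyes.capture("top")
a=cv2.resize(im[90:250,200:360],(400,400)); b=cv2.resize(im2[110:270,240:400],(400,400))
cv2.imwrite("pics/a2.png",np.hstack([a,b])[:,:,::-1])
E
```

```text
(no output)
```

View pics/a2.png

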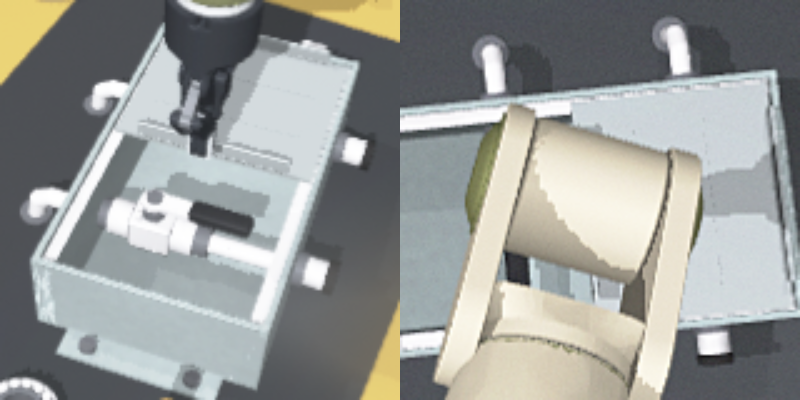

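```bash
python3 - <<'E'
from h import *
for z in (84,95,105,115): print(z,tobox(onplane("side",[(282,152)],z)).round(1), project("side",[np.r_[toworld([0,38]),z]]).round(1), 'lip', tobox(onplane("side",[(200+140*.4,90+122*.4),(200+290*.4,90+165*.4)],z)).round(1).tolist())
for z in (88,104): print('top lip',tobox(onplane("top",[(215+380/4,125+140/4),(215+408/4,125+415/4)],z)).round(1).tolist())
E
```

```text
84 [[4.6 0.2]] [[279.  163.5]] lip [[78.0, -19.8], [-74.7, -16.2]]
95 [[ 2.1 10.7]] [[279.3 160.2]] lip [[74.3, -9.1], [-76.0, -5.5]]
105 [[-0.2 20.2]] [[279.5 157.2]] lip [[70.8, 0.7], [-77.1, 4.3]]
115 [[-2.5 29.6]] [[279.8 154.2]] lip [[67.4, 10.5], [-78.2, 14.0]]
top lip [[77.5, -2.2], [-71.3, -0.7]]
top lip [[75.9, -0.0], [-70.6, 1.4]]
```

```bash
python3 - <<'E'
from h import *
im=cv2.imread("pics/a2.png")  # recapture at full res crop
im=eyes.capture("side"); cv2.imwrite("pics/a3.png",cv2.resize(im[110:180,240:320],None,fx=8,fy=8,interpolation=cv2.INTER_CUBIC)[:,:,::-1])
E
```

```text
(no output)
```

View pics/a3.png

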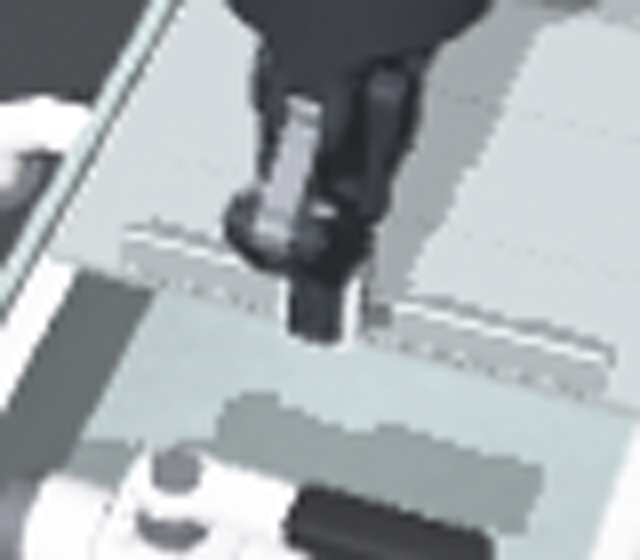

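The fingertip, at about (280,152.5), sits higher than the nominal geometry says. It passed over the lip and the cover has not moved. I'll go back behind the lip and feel down for the plate.

```bash
python3 -m jog '[[0,0,-0.02,0,0,0,0],[0,-0.04,0,0,0,0,0],[0,-0.04,0,0,0,0,0],[0,0,0.018,0,0,0,0],[0,0,0,0,0,0,0]]'
python3 -m jog '[[0,0,0.002,0,0,0,0],[0,0,0.002,0,0,0,0],[0,0,0,0,0,0,0]]'
python3 -m jog '[[0,0,0.002,0,0,0,0],[0,0,0.002,0,0,0,0],[0,0,0,0,0,0,0]]'
python3 -c "
from h import *
go(0,100,106)"
```

```text
time_s: 4.35
eef_pos: [545.5, -113.5, 106.1]
ee_rot: [-0.002, -0.054, 0.999, 0.001]
force: [0.2, 0.9, 0.8]
grip_width: 0.002
grip_force: 0.0
time_s: 4.65
eef_pos: [546.7, -112.2, 104.2]
ee_rot: [0.0, -0.055, 0.998, -0.0]
force: [-0.6, 0.1, -0.2]
grip_width: -0.001
grip_force: 0.0
time_s: 4.95
eef_pos: [546.4, -112.5, 99.7]
ee_rot: [-0.0, -0.055, 0.999, 0.0]
force: [0.3, 1.1, 0.2]
grip_width: 0.001
grip_force: 0.0
t 4.95 box [  1.  -42.9] z 99.7 F [0.3 1.1 0.2] tool shift m [ 0.0005  0.1429 -0.0062] after-turn shift [ 0.001   0.1429 -0.0063] turn [ 0.    -0.     0.004]
```

```bash
for i in 1; do :; done; python3 -m jog '[[0,0,0.003,0,0,0,0],[0,0,0,0,0,0,0]]' | grep -E "eef|force"
python3 -m jog '[[0,0,0.003,0,0,0,0],[0,0,0,0,0,0,0]]' | grep -E "eef|force"
python3 -m jog '[[0,0,0.003,0,0,0,0],[0,0,0,0,0,0,0]]' | grep -E "eef|force"
```

```text
eef_pos: [546.4, -112.6, 96.5]
force: [1.1, 0.7, 0.3]
grip_force: 0.0
eef_pos: [546.4, -112.6, 93.5]
force: [0.3, -0.0, -0.7]
grip_force: 0.0
eef_pos: [546.4, -112.6, 90.5]
force: [-0.3, -0.5, 0.1]
grip_force: 0.0
```

```bash
python3 -m jog '[[0,0,0.002,0,0,0,0],[0,0,0,0,0,0,0]]' | grep -E "eef|force"
python3 -m jog '[[0,0,0.002,0,0,0,0],[0,0,0,0,0,0,0]]' | grep -E "eef|force"
python3 - <<'E'
from h import *
im=eyes.capture("side"); cv2.imwrite("pics/a4.png",cv2.resize(im[90:180,230:330],None,fx=6,fy=6,interpolation=cv2.INTER_CUBIC)[:,:,::-1])
s=sense(); print(s['force']); go(0,100,100)
for z in (88,95,100,110):print(project("side",[np.r_[toworld([1,-43]),z]]))
E
```

```text
eef_pos: [546.5, -112.6, 88.7]
force: [-0.1, 0.1, 1.2]
grip_force: 0.0
eef_pos: [546.5, -112.6, 86.7]
force: [-0.7, 0.1, -0.1]
grip_force: 0.0
[-0.37173386 -0.44400163  0.14772888]
t 6.0 box [  1. -43.] z 86.8 F [-0.4 -0.4  0.1] tool shift m [ 0.0006  0.143  -0.0132] after-turn shift [ 0.001   0.143  -0.0132] turn [ 0.    -0.     0.003]
[[288.90322353 139.31731995]]
[[289.13671569 137.23076452]]
[[289.30507901 135.72552006]]
[[289.64582754 132.67727387]]
```

View pics/a4.png

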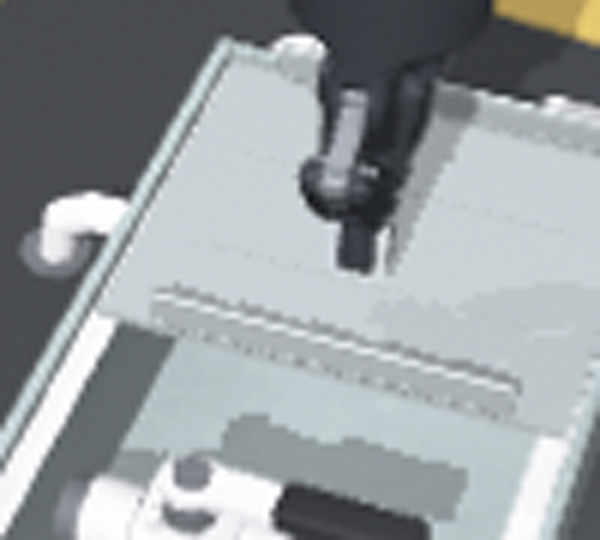

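Tip at ≈(289.5,135.3), so it's still about 10 mm above the plate, even though TCP z reads 87. The real tip is about 24 mm higher than stated. I'll keep feeling downward.

```bash
python3 -m jog '[[0,0,0.003,0,0,0,0],[0,0,0,0,0,0,0]]' | grep -E "eef|force"
python3 -m jog '[[0,0,0.002,0,0,0,0],[0,0,0,0,0,0,0]]' | grep -E "eef|force"
python3 -m jog '[[0,0,0.002,0,0,0,0],[0,0,0,0,0,0,0]]' | grep -E "eef|force"
```

```text
eef_pos: [546.4, -112.6, 83.6]
force: [0.3, 0.8, 0.2]
grip_force: 0.0
eef_pos: [546.5, -112.6, 81.7]
force: [0.4, 0.1, -0.0]
grip_force: 0.0
eef_pos: [546.5, -112.6, 79.7]
force: [-0.2, -0.2, -0.1]
grip_force: 0.0
```

```bash
python3 -m jog '[[0,0.008,0,0,0,0,0],[0,0.008,0,0,0,0,0],[0,0.008,0,0,0,0,0],[0,0.008,0,0,0,0,0],[0,0,0,0,0,0,0]]' | grep -E "eef|force"
python3 -m jog '[[0,0.008,0,0,0,0,0],[0,0.008,0,0,0,0,0],[0,0.008,0,0,0,0,0]]' | grep -E "eef|force"
python3 - <<'E'
from h import *
a=cv2.imread("pics/side0.png"); im=eyes.capture("side")[:,:,::-1]; cv2.imwrite("pics/a5.png",cv2.resize(im[90:180,230:330],None,fx=6,fy=6,interpolation=cv2.INTER_CUBIC))
go(0,100,80)
E
```

```text
eef_pos: [543.0, -79.7, 80.0]
force: [-1.1, -0.1, -0.8]
grip_force: 0.0
eef_pos: [540.5, -56.6, 80.0]
force: [0.1, -1.8, 0.6]
grip_force: 1.1
t 7.45 box [ 0.9 14.7] z 80.0 F [-0.4  1.4  0.7] tool shift m [0.0005 0.0853 0.    ] after-turn shift [ 0.0009  0.0853 -0.    ] turn [ 0.001 -0.     0.004]
```

View pics/a5.png

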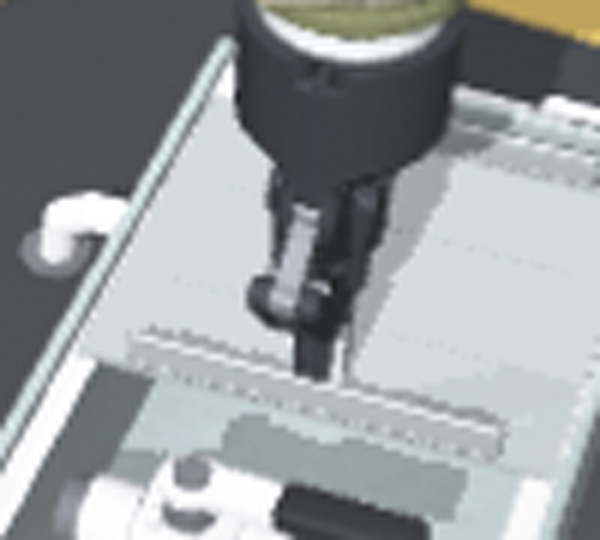

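The cover is now moving (lip shifted ≈8 px, finger behind it). I'll keep pushing.

```bash
python3 -m jog '[[0,0.012,0,0,0,0,0],[0,0.012,0,0,0,0,0],[0,0.012,0,0,0,0,0],[0,0.012,0,0,0,0,0],[0,0.012,0,0,0,0,0]]' | grep -E "eef|force"
python3 -m jog '[[0,0.012,0,0,0,0,0],[0,0.012,0,0,0,0,0],[0,0.012,0,0,0,0,0],[0,0.012,0,0,0,0,0],[0,0.012,0,0,0,0,0]]' | grep -E "eef|force"
python3 -m jog '[[0,0.006,0,0,0,0,0],[0,0.004,0,0,0,0,0],[0,0.003,0,0,0,0,0]]' | grep -E "eef|force"
python3 -c "
from h import *
go(0,159,80)"
```

```text
eef_pos: [533.7, 3.8, 79.9]
force: [0.3, -2.3, -0.5]
grip_force: 1.1
eef_pos: [527.2, 63.2, 80.0]
force: [0.4, -2.6, 0.8]
grip_force: 1.1
eef_pos: [526.0, 75.4, 79.9]
force: [0.0, -2.2, 0.2]
grip_force: 1.1
t 8.75 box [  0.5 146.1] z 79.9 F [ 0.  -2.2  0.2] tool shift m [ 0.0005  0.0129 -0.0001] after-turn shift [ 0.0005  0.0129 -0.0001] turn [-0.     0.     0.003]
```

```bash
python3 -m jog '[[0,0.004,0,0,0,0,0],[0,0.004,0,0,0,0,0]]' | grep -E "eef|force"
python3 -m jog '[[0,0.003,0,0,0,0,0],[0,0,0,0,0,0,0]]' | grep -E "eef|force"
python3 -m jog '[[0,0.002,0,0,0,0,0],[0,0,0,0,0,0,0]]' | grep -E "eef|force"
```

```text
eef_pos: [525.1, 83.2, 79.9]
force: [0.8, -2.1, 0.4]
grip_force: 1.1
eef_pos: [524.7, 86.6, 79.9]
force: [-0.0, -0.7, -0.9]
grip_force: 0.0
eef_pos: [524.5, 88.3, 79.9]
force: [-0.3, 0.4, -0.5]
grip_force: 0.2
```

```bash
python3 -m jog '[[0,0.002,0,0,0,0,0],[0,0,0,0,0,0,0]]' | grep -E "eef|force"
python3 -m jog '[[0,0.002,0,0,0,0,0],[0,0,0,0,0,0,0]]' | grep -E "eef|force"
python3 -m jog '[[0,0.002,0,0,0,0,0],[0,0,0,0,0,0,0]]' | grep -E "eef|force"
```

```text
eef_pos: [524.3, 90.3, 79.9]
force: [0.7, 0.3, 0.5]
grip_force: 0.3
eef_pos: [524.0, 92.3, 79.9]
force: [-0.6, -0.8, -1.4]
grip_force: 0.5
eef_pos: [524.1, 92.5, 79.9]
force: [0.7, -10.6, -0.5]
grip_force: 5.6
```

The cover has hit the end wall (10.6 N). I'll back off, lift, and look at the tagged lever.

```bash
python3 -m jog '[[0,-0.01,0,0,0,0,0],[0,0,-0.03,0,0,0,0],[0,0,-0.04,0,0,0,0],[0,0.04,-0.03,0,0,0,0],[0,0.05,0,0,0,0,0]]' | grep -E "eef|force"
python3 -m jog '[[0,0.04,0,0,0,0,0],[0,0.04,0,0,0,0,0],[0,0,0,0,0,0,0]]' | grep -E "eef|force"
python3 - <<'E'
from h import *
im=eyes.capture("side"); im2=eyes.capture("top")
cv2.imwrite("pics/s6.png",im[:,:,::-1]);cv2.imwrite("pics/t6.png",im2[:,:,::-1])
a=cv2.resize(im[80:220,220:360],(400,400),interpolation=cv2.INTER_CUBIC); b=cv2.resize(im2[130:270,290:430],(400,400),interpolation=cv2.INTER_CUBIC)
cv2.imwrite("pics/a6.png",np.hstack([a,b])[:,:,::-1])
E
```

```text
eef_pos: [517.2, 173.7, 184.4]
force: [0.2, 1.0, -0.1]
grip_force: 0.0
eef_pos: [505.3, 257.0, 179.9]
force: [0.2, -0.7, -0.5]
grip_force: 0.0
```

View pics/a6.png

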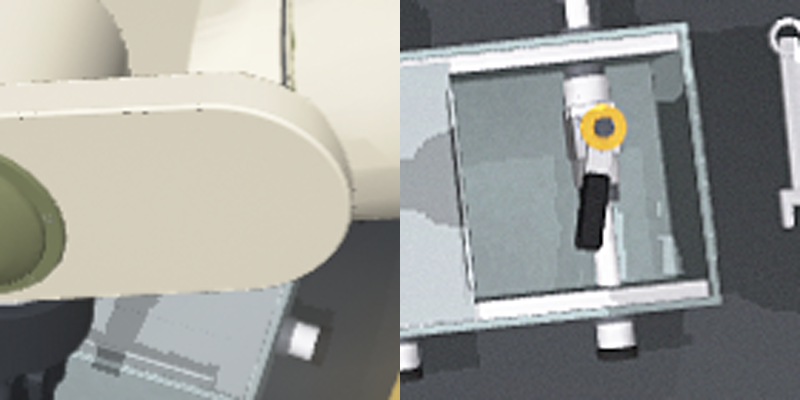

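The top crop shows the uncovered tagged valve: tag at pixel ≈(361,175), sleeve centre ≈(357.5,204). The cover edge is at column ≈307–316.

```bash
python3 - <<'E'
from h import *
st=tobox(onplane("top",[(361.05,174.8)],81))[0]; sl=tobox(onplane("top",[(357.55,204.2)],78))[0]
d=sl-st; a=np.arctan2(d[1],-d[0]); print(st,sl,np.hypot(*d),a)
print('cover -y edge',tobox(onplane("top",[(290+50*.35,130+80*.35),(290+75*.35,130+300*.35)],104)))
# finger start: 24 mm behind lever at r=58
r=58
for ang,off in[(a,-24)]+[(t,-17) for t in(a,.5,.9,1.3,1.5,1.571,1.6)]:
    u=np.array([-np.cos(ang),np.sin(ang)]); n=np.array([np.sin(ang),np.cos(ang)]); print(round(ang,2),(st+r*u+off*n).round(1))
E
```

```text
[  34.65351165 -109.64478623] [-27.96966738 -95.36508526] 64.23061895322641 0.22419257646979604
cover -y edge [[ 80.73666136   4.79350951]
 [-83.49873084   4.4651198 ]]
0.22 [ -27.2 -120.1]
0.22 [ -25.7 -113.3]
0.5 [-24.4 -96.8]
0.9 [-14.7 -74.8]
1.3 [  2.8 -58.3]
1.5 [ 13.6 -53. ]
1.57 [ 17.7 -51.6]
1.6 [ 19.4 -51.2]
```

```bash
python3 -c "
from h import *
go(-29,-130,120)"
```

```text
t 10.85 box [-3.000e-01  3.253e+02] z 179.8 F [ 0.1 -0.7  0.1] tool shift m [ 0.0308 -0.4552  0.0597] after-turn shift [ 0.0287 -0.4553  0.0598] turn [ 0.    -0.     0.005]
```

```bash
python3 -m jog '[[0.003,-0.048,0,0,0,0,0],[0.003,-0.048,0,0,0,0,0],[0.003,-0.048,0,0,0,0,0],[0.003,-0.048,0,0,0,0,0],[0.003,-0.048,0,0,0,0,0]]' | grep -E "eef|force"
python3 -m jog '[[0.004,-0.048,0,0,0,0,0],[0.004,-0.048,0,0,0,0,0],[0.004,-0.048,0,0,0,0,0],[0.004,-0.048,0,0,0,0,0],[0,0,0,0,0,0,0]]' | grep -E "eef|force"
python3 -c "
from h import *
go(-29,-130,120)"
```

```text
eef_pos: [517.2, 9.7, 180.2]
force: [1.1, -1.0, -0.1]
grip_force: 0.0
eef_pos: [521.6, -186.0, 179.6]
force: [0.2, 0.8, 0.5]
grip_force: 0.0
t 11.85 box [ -31.5 -113.3] z 179.6 F [0.2 0.8 0.5] tool shift m [-0.0026 -0.0166  0.0596] after-turn shift [-0.0025 -0.0167  0.0596] turn [-0.001 -0.    -0.004]
```

```bash
python3 -m jog '[[0.002,-0.015,0.02,0,0,0,0],[0,0,0.03,0,0,0,0],[0,0,0.03,0,0,0,0],[0,0,0.014,0,0,0,0],[0,0,0,0,0,0,0]]' | grep -E "eef|force"
python3 - <<'E'
from h import *
go(-29,-130,50)
im=eyes.capture("side"); cv2.imwrite("pics/a7.png",cv2.resize(im[80:200,230:360],None,fx=5,fy=5,interpolation=cv2.INTER_CUBIC)[:,:,::-1])
E
```

```text
eef_pos: [520.9, -194.6, 84.2]
force: [0.8, -0.8, 0.6]
grip_force: 0.0
t 12.35 box [ -33.1 -121.8] z 84.2 F [ 0.8 -0.8  0.6] tool shift m [-0.0042 -0.0083  0.0341] after-turn shift [-0.0041 -0.0082  0.0342] turn [ 0.003 -0.003  0.002]
```

View pics/a7.png

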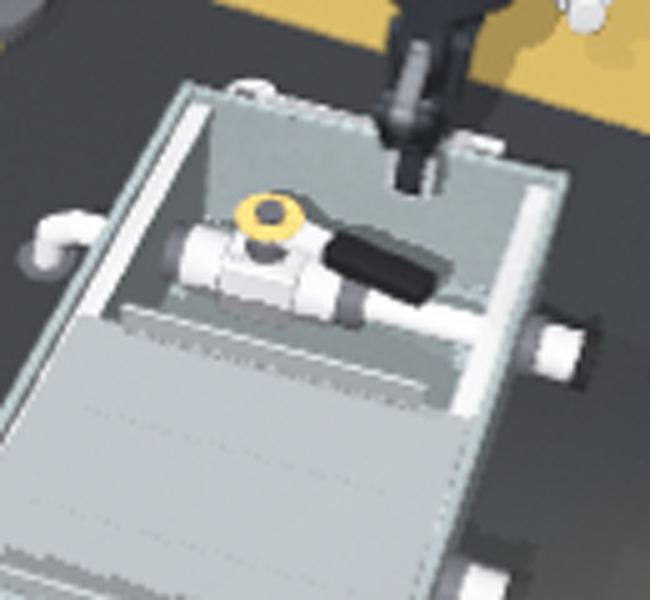

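The side crop shows the fingertip at ≈(312,118), clear on the trailing side of the black sleeve. I'll descend beside it.

```bash
python3 -m jog '[[0,-0.004,0,0,0,0,0],[0,0,0.015,0,0,0,0],[0,0,0.015,0,0,0,0],[0,0,0,0,0,0,0],[0,0,0,0,0,0,0]]' | grep -E "eef|force"
python3 - <<'E'
from h import *
go(-29,-130,50)
im=eyes.capture("side"); cv2.imwrite("pics/a8.png",cv2.resize(im[80:180,250:350],None,fx=6,fy=6,interpolation=cv2.INTER_CUBIC)[:,:,::-1])
for y in(-132,-124):
  for z in (54,62,70): print(y,z,project("side",[np.r_[toworld([-29,y]),z]]))
E
```

```text
eef_pos: [523.2, -199.3, 57.1]
force: [0.5, 0.2, 0.4]
grip_force: 0.0
t 12.9 box [ -31.3 -126.7] z 57.1 F [0.5 0.2 0.4] tool shift m [-0.0022 -0.0033  0.0071] after-turn shift [-0.0023 -0.0033  0.0071] turn [-0.001  0.001  0.003]
-132 54 [[308.60580599 129.46534357]]
-132 62 [[308.9736271  127.19563086]]
-132 70 [[309.34571632 124.89811642]]
-124 54 [[307.81015444 131.40893487]]
-124 62 [[308.17508195 129.13997812]]
-124 70 [[308.54427215 126.84305928]]
```

View pics/a8.png

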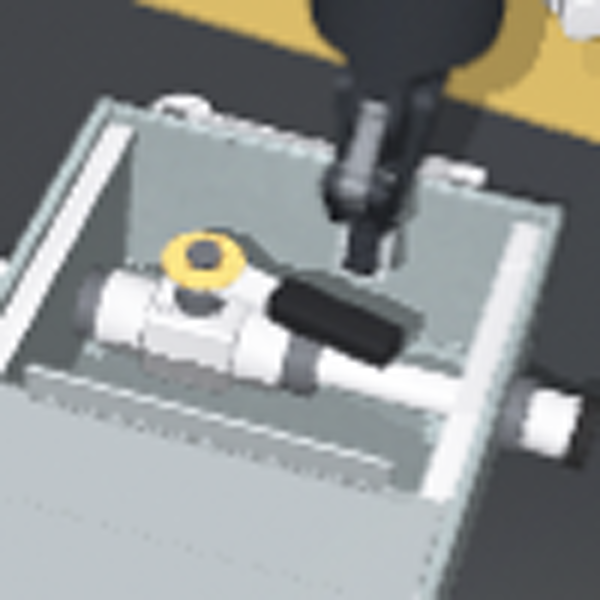

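The crop shows the tip at ≈(310,125), so tip height is about 73 mm. That was my 11th view, one over the limit, so I'll stop viewing pictures and work from numbers. Next I'll go about 10 mm lower and then sweep.

```bash
python3 -m jog '[[0,0,0.009,0,0,0,0],[0,0,0,0,0,0,0]]' | grep -E "eef|force"
python3 -m jog '[[0,0,0.001,0,0,0,0],[0,0,0,0,0,0,0]]' | grep -E "eef|force"
python3 -c "
from h import *
go(-29,-105,47)"
```

```text
eef_pos: [522.5, -198.6, 46.3]
force: [0.5, -0.2, -0.5]
grip_force: 0.0
eef_pos: [522.8, -198.8, 46.0]
force: [1.3, -0.4, -0.2]
grip_force: 0.0
t 13.35 box [ -31.6 -126.2] z 46.0 F [ 1.3 -0.4 -0.2] tool shift m [-0.0027  0.0211 -0.001 ] after-turn shift [-0.0026  0.0212 -0.001 ] turn [-0.    -0.     0.003]
```

```bash
python3 -m jog '[[-0.001,0.007,0,0,0,0,0],[-0.001,0.007,0,0,0,0,0],[-0.001,0.007,0,0,0,0,0],[-0.001,0.007,0,0,0,0,0]]' | grep -E "eef|force"
python3 -m jog '[[-0.003,0.006,0,0,0,0,0],[-0.003,0.006,0,0,0,0,0],[-0.004,0.006,0,0,0,0,0],[-0.004,0.006,0,0,0,0,0]]' | grep -E "eef|force"
python3 -c "
from h import *
go(3,-58,47)"
```

```text
eef_pos: [524.3, -171.2, 46.5]
force: [1.2, -7.2, 0.3]
grip_force: 3.0
eef_pos: [535.3, -145.7, 46.4]
force: [-1.9, -7.1, -0.1]
grip_force: 3.2
t 14.15 box [-13.6 -74.7] z 46.4 F [-1.9 -7.1 -0.1] tool shift m [-0.0167  0.0167 -0.0006] after-turn shift [-0.0166  0.0167 -0.0006] turn [-0.003  0.     0.004]
```

The lever is turning under about 7 N. I'll continue along the arc.

```bash
python3 -m jog '[[-0.005,0.006,0,0,0,0,0],[-0.006,0.006,0,0,0,0,0],[-0.006,0.004,0,0,0,0,0]]' | grep -E "eef|force"
python3 -m jog '[[-0.005,0.003,0,0,0,0,0],[-0.004,0.002,0,0,0,0,0],[0,0,0,0,0,0,0]]' | grep -E "eef|force"
python3 -c "
from h import *
go(14,-52,47)"
```

```text
eef_pos: [549.5, -127.3, 45.8]
force: [-3.8, -4.9, -0.5]
grip_force: 3.0
eef_pos: [558.1, -120.9, 45.6]
force: [-2.1, -0.4, -1.8]
grip_force: 1.2
t 14.75 box [ 11.7 -52.4] z 45.6 F [-2.1 -0.4 -1.8] tool shift m [-0.0023  0.0004 -0.0014] after-turn shift [-0.0023  0.0004 -0.0014] turn [ 0.    -0.002  0.004]
```

```bash
python3 -m jog '[[-0.003,0,0,0,0,0,0],[0,0,0,0,0,0,0]]' | grep -E "eef|force"
python3 -m jog '[[-0.002,0,0,0,0,0,0],[0,0,0,0,0,0,0]]' | grep -E "eef|force"
python3 -m jog '[[-0.002,0,0,0,0,0,0],[0,0,0,0,0,0,0]]' | grep -E "eef|force"
```

```text
eef_pos: [560.7, -120.2, 45.6]
force: [-4.6, 0.8, -0.1]
grip_force: 2.2
eef_pos: [561.2, -120.0, 45.5]
force: [-13.9, -0.5, 5.3]
grip_force: 6.6
eef_pos: [561.3, -120.0, 45.5]
force: [-23.9, -1.6, 11.7]
grip_force: 12.2
```

The lever is against its stop. I'll back off, lift clear, and check from the top with a mask.

```bash
python3 -m jog '[[0.01,0,0,0,0,0,0],[0.006,0,0,0,0,0,0],[0,0,-0.03,0,0,0,0],[0,0,-0.05,0,0,0,0],[0,0,-0.05,0,0,0,0]]' | grep -E "eef|force"
python3 -m jog '[[0,0.05,0,0,0,0,0],[0,0.05,0,0,0,0,0],[0,0.05,0,0,0,0,0],[0,0.05,0,0,0,0,0],[0,0.05,0,0,0,0,0]]' | grep -E "eef|force"
python3 -m jog '[[0,0.05,0,0,0,0,0],[0,0.05,0,0,0,0,0],[0,0,0,0,0,0,0]]' | grep -E "eef|force"
python3 - <<'E'
from h import *
im=eyes.capture("top"); cv2.imwrite("pics/t9.png",im[:,:,::-1])
m=np.zeros(im.shape[:2],np.uint8); poly=project("top",[np.r_[toworld(b),78] for b in[(80,-2),(80,-165),(-80,-165),(-80,-2)]])
cv2.fillPoly(m,[poly.astype(int)],1)
k=((im.max(2)<60)&(m>0)).astype(np.uint8)
n,l,st,ce=cv2.connectedComponentsWithStats(k)
for i in range(1,n):
  if st[i,4]>40:
    ys,xs=np.nonzero(l==i); b=tobox(onplane("top",np.c_[xs,ys],78)); u,s,v=np.linalg.svd(b-b.mean(0),full_matrices=False); print(st[i,4],b.mean(0),b.min(0),b.max(0),'dir',v[0])
E
```

```text
eef_pos: [549.4, -122.0, 177.6]
force: [-0.0, 0.2, -0.7]
grip_force: 0.0
eef_pos: [522.0, 128.3, 176.4]
force: [-0.1, 0.6, 0.2]
grip_force: 0.0
eef_pos: [510.1, 230.8, 176.1]
force: [1.0, -0.6, 0.3]
grip_force: 0.0
221 [ 36.17602823 -44.6309603 ] [ 26.99454888 -73.76251087] [ 45.72149069 -15.56584878] dir [-0.00511029  0.99998694]
```

```bash
python3 -c "
from rig import finish_job
print(finish_job())"
```

```text
the job is handed in; nothing more can be done
None
```

The job is handed in; no verdict was shown. The cover was pushed to the far end wall and the tagged lever was shut against its stop, which the last top picture confirms. The other lever and the parts beside the box were not re-measured, and I viewed 11 pictures, one over the limit of 10.

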